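# Wedge-lock a culture plate on a microscope stage

## Task

Slide the clamp bar up against the well plate until the plate is home against its fence, then push the thumb wedge along its ramp behind the bar until it jams and holds the plate clamped by itself. Jam it firmly by hand feel, but gently: the plate is brittle and must not be over-squeezed. Leave the wedge lying flat on the stage and the other lab things where they stand.

Things in the scene. Friction and masses are not known exactly. Their poses are not given: they have to be found in the camera images.
- stage: Fixed dark steel stage plate on the bench. Origin at bench height under its middle, z up; deck at z 26, x -117 to 117, y -190 to 110 (mm, stage frame, as below). Bar closes along +x, wedge is pushed along +y. The plate's stop fence, a 14 mm high aluminium strip across the deck at y -35 to 75, has its face anywhere from x 86 to 94, unmeasured: find it by feel.
- ramp_end (a point): Foot of the ramp's +y end, on the deck at stage x -38.5, y 0. The ramp is an aluminium rail on the deck, 18 mm high, 22 mm thick; its upright sliding face looks to +x and is the line x = -38.5 + 0.2 y (stage, mm), y from -130 to 0. No wall behind the bar at y > 5, nor behind the wedge: bare deck, room for fingers.
- bar: Aluminium clamp bar 22 (x) x 110 (y) x 18 mm, axes as the stage's, origin under its centre. Slides only along stage x with 1.2 N friction and stays where left. Fully back its origin is at stage (-25.5, 20); it starts up to 5 mm forward of that, can go 32 mm, and is home (plate on fence) 15 to 23 mm forward.
- bar_tab (a point): Middle of the rear (-x) face of the bar's upright thumb tab, 30 mm above the deck, flush with the bar's rear face and 25 mm to +y of the bar's centre. The tab is 12 (x) x 30 (y) mm, its top 45 mm above the deck. Push it, or the bar's rear face below it, towards +x.
- plate: The same loose plate as plate_mid; origin on its underside, 9 mm lower.
- plate_mid (a point): Centre of the loose white 24-well plate, 85.5 (x) x 127.8 (y) x 18 mm, 70 to 130 g, flat on the deck between bar and fence, axes as the stage's within 0.01 rad. Starts 1 to 16 mm short of the fence, and 2 to 13 mm ahead of the bar. Brittle: it cracks if the bar squeezes it with more than 30 N.
- wedge: The same loose wedge as wedge_mid; origin on its underside, 9 mm lower. Pushed to +y it meets the ramp, runs along it behind the home bar and jams with this origin at stage y -55 to 0, depending on the fence. If the bar is not home its nose hits the bar's -y end instead.
- wedge_mid (a point): Centre of the loose steel thumb wedge, 110 to 230 g, 70 (y) x 18 mm high, on the deck beside the ramp, axes as the stage's within 0.04 rad. Own axes, mm: front face x 12, bears on the bar's rear face; slanted back face x = -15 + 0.2 y, runs on the ramp; nose y 35, its front corner bevelled 6 x 10; rear y -35. Starts clear of the ramp, nose 25 to 45 short of the bar's end.
- wedge_rear (a point): Middle of the wedge's blunt upright rear (-y) face, about 30 mm wide, 9 mm above the deck; push here to +y. Above it a thumb tab 14 (x) x 24 (y) mm flush with this face, top 45 mm above the deck. Friction 0.5 to 0.7, so it self-locks: a 12 N push squeezes the plate by roughly 6 to 11 N and most of that stays on release. A first push may catch it askew: ease off and push again until it goes no further.
- medium_bottle: Bystander: brown bottle with white cap, 60 mm wide, 105 mm tall, on the bench 200 to 230 mm to the stage's +y side; origin at its foot.
- beaker: Bystander: white beaker, 68 mm wide, 75 mm tall, on the bench beyond the fence; origin at its foot.
- tube_rack: Bystander: grey tube rack 70 x 120 x 57 mm on the bench beyond the fence; origin at its foot.
Mind the look-alikes: they are no part of the job. There is more than one size of the wedge; the job needs the larger. There is more than one size of the plate; the job needs the smaller.

How it is judged:
By the outcome, as a careful person would: the job done as asked, in the order asked, and still so for the second after the job is handed in, with the robot touching nothing.
It also fails if it takes over 61 s, if anything falls off the work surface, if the arm or the gripper's body presses on something with over 40 N, if the wrist force passes 120 N, or if a joint passes its speed limit or range.

## Robot

A 6-joint arm with a two-finger parallel gripper is mounted at the origin on the work surface. World frame = base frame: x ahead of the robot, y to its left, z up, the work surface at z = 0. Lengths are in m, angles in rad, forces in N, time in s.
With the tool pointing down it reaches from about 0.375 to 0.925 m from the base axis. Payload 5.7 kg.
Tool frame: the origin (TCP) lies at the very end of the fingers, on their centre line; the grasp point (between the pads) lies 19 mm behind it; z points along the fingers, y is the direction in which the jaws open and shut (so a half turn about z gives the same grasp; the last joint's range is limited). The gripper opens to 88 mm and grips with 3 to 60 N. Pads are 20 mm wide; open, the fingers measure 115 mm over their backs; the gripper's body (75 mm by 178 mm) begins 61 mm behind the grasp point.
Start: joints at [1.172, 0.359, 1.51, -0, 1.272, -0.115], TCP at [0.168, 0.576, 0.223] pointing down, gripper open.
Joint ranges: [-2.97, 2.97], [-1.01, 2.36], [0.21, 2.38], [-0.96, 4.11], [0.2, 2.71], [-2.98, 2.98]. Speed limits (rad/s): [2.39, 2.39, 3.14, 3.14, 3.14, 3.14].

## Interface

Orientations are given as a unit quaternion [w, x, y, z].
In Python, from plant import get_state, read_camera, close_job gives the robot as it stands. The module is installed in compiled form; this text tells all that it offers.
- The arm moves only by the tool carry_out, never from a script. Its argument "commands" is a list of rows, each an object with "xyz": the shift along the tool's x, y, z in m, a list of three; "rot": the turn, a rotation vector about the tool's x, y, z in rad, a list of three; "claw": the closure, from 0 (fully open) to 1 (shut). In form: [{"xyz": [tx, ty, tz], "rot": [wx, wy, wz], "claw": claw}, ...]. A call has 1 to 8 rows; each row is the pose to reach, as a shift and turn from the pose commanded when the call began, along the tool's axes at that moment; what a row does not reach only later rows make up. A row lasts 1/10 s, in which the tool goes at most 50 mm and 8.59 degrees, less where a joint would pass 70% of its speed; a pose out of reach is approached as far as the arm can. A call with a gripper value outside its range is refused whole. The fingers move at their own pace and stop on an object; "newtons" is the grip in N (left out, the last holds). Time passes only in rows, so rows that repeat a pose let the fingers close. It gives the time, the measured TCP pose, the force and the opening at its end, in the units of the state.
- get_state(): the state, without advancing time (a new reading comes with each control period).
- read_camera(name): name is "side" or "top" or "wrist"; returns a dict with "pixels" (420x560x3 uint8, blue, green, red), "range_z" (420x560 float32, m along the optical axis (not along the pixel's ray), 0 where there is no reading), "K" (3x3 intrinsics, pixels), "distortion" ([k1, k2, p1, p2, k3] as OpenCV has them; the pictures are not rectified), "rvec" (rotation vector, rad) and "tvec" (3), from world to camera coordinates, as OpenCV has them; the wrist camera has in their place "mount" (4x4, takes a point from camera to tool coordinates, whose origin is the TCP and whose axes are the flange's). Camera axes: x right, y down, z forward; pixel columns grow to the right and rows downward; lengths in m; the calibration is good to about 2 mm. A picture is of the moment at which its call begins: read the wrist's pose just before it.
- close_job(): hands the job in, once; it reports no verdict.
The state is a dict: "clock": time; "joint_positions": joint angles; "joint_velocities": joint speeds; "joint_efforts": joint torques, N m; "ee_pos": TCP position; "eef_rot": TCP orientation; "ft_force": force on the tool from outside, world axes, zero at the start; "ft_torque": the same for the moment, N m; "gripper_width": opening from 0.0 (shut) to 1.0 (fully open).
Only numpy, scipy, OpenCV 4.12 (cv2) and the standard library are available. Lean on these libraries where they do the work, as an engineer would, in place of code of your own. Each camera call takes 0.05 s, during which the arm holds its last target. There are 200 camera calls.

## Working session

There is one attempt and no reset: what is moved stays moved. The work goes in short steps, Python scripts to look and compute and a tool call to move; the robot and the scene stay as the last step left them, time stands still between calls to the robot, and variables do not carry over. Pictures are saved under pics/ and viewed, about 8 in all and at most 12, crops included, and the job is handed in when it is done.

Besides the shell and the picture viewer there is one more tool, called as name([rows], argument=value, ...), one row to a line, values as JSON. carry_out: Moves the arm, as the interface text tells. Its arguments: {"type":"object","properties":{"commands":{"type":"array"},"newtons":{"type":"number"}},"required":["commands"]}

```bash
mkdir -p pics; cat > h.py <<'E'
import numpy as np, cv2
from plant import get_state, read_camera, close_job
from scipy.spatial.transform import Rotation as R
def pose():
    s=get_state(); q=s['eef_rot']; return np.array(s['ee_pos']),R.from_quat([q[1],q[2],q[3],q[0]]).as_matrix(),s
def cloud(c,p=None,Rm=None):
    "HxWx3 world points"
    h,w=c['range_z'].shape
    u,v=np.meshgrid(np.arange(w),np.arange(h))
    n=cv2.undistortPoints(np.stack([u,v],-1).reshape(-1,1,2).astype(np.float32),c['K'],np.array(c['distortion'])).reshape(h,w,2)
    z=c['range_z']; P=np.dstack([n[...,0]*z,n[...,1]*z,z])
    if 'mount' in c:
        M=np.array(c['mount']); P=P@M[:3,:3].T+M[:3,3]; return P@Rm.T+p
    Q=cv2.Rodrigues(np.array(c['rvec'],float))[0]
    return (P-np.array(c['tvec']).ravel())@Q
E
python3 - <<'E'
from h import *
for n in ['top','side']:
    c=read_camera(n); cv2.imwrite(f'pics/{n}0.png',c['pixels']); np.save(n+'0.npy',cloud(c))
p,r,s=pose(); print(p,r.round(3),s['ft_force'],s['clock'],s['gripper_width'])
E
```

```text
[0.16775822 0.57541938 0.22189772] [[-0.96   0.28  -0.001]
 [ 0.28   0.96  -0.002]
 [ 0.    -0.002 -1.   ]] [ 0.30260135 -0.42870502 -0.11132567] 0.1 0.995832156318998
```

View pics/top0.png

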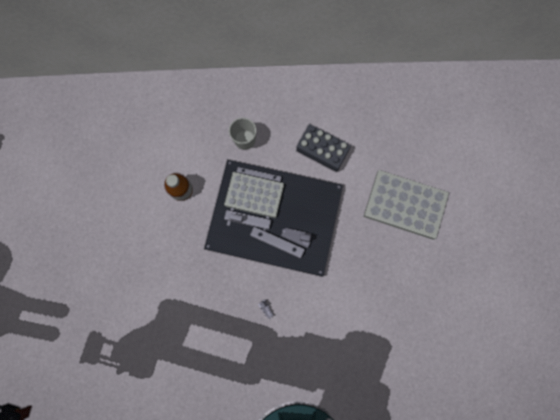

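View pics/side0.png

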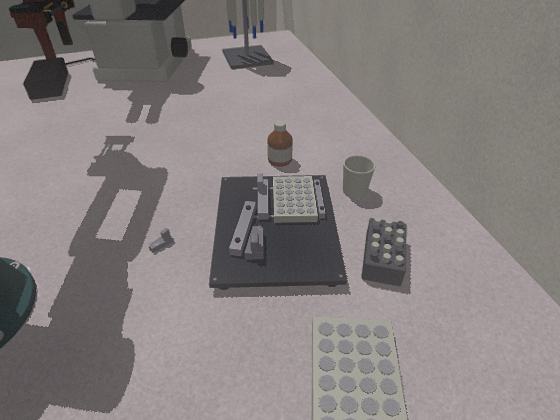

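Top view: stage centred near (275,215), with its plate (255,195), bar (247,220), ramp (277,242) and larger wedge (298,237). The look-alikes are off the stage: a small wedge at (267,308) and a large plate at (408,203). Next I fit the stage frame.

```bash
python3 - <<'E'
from h import *
P=np.load('top0.npy'); im=cv2.imread('pics/top0.png')
dark=(im.max(2)<75)
reg=np.zeros(dark.shape,bool); reg[150:285,195:355]=1
m=reg&(P[...,2]>0.018)&(P[...,2]<0.034)
m=cv2.morphologyEx(m.astype(np.uint8),cv2.MORPH_OPEN,np.ones((3,3)))
n,l,st,_=cv2.connectedComponentsWithStats(m); k=1+np.argmax(st[1:,4])
full=reg&(P[...,2]>0.018)
Q=P[(l==k)]; print(len(Q),np.median(Q[:,2]))
(c,(w,h),a)=cv2.minAreaRect((Q[:,:2]*1000).astype(np.float32)); print(c,w,h,a)
# stage +x ~ world +x, choose yaw
b=cv2.boxPoints((c,(w,h),a)); e=[b[1]-b[0],b[2]-b[1]]
e=min(e,key=np.linalg.norm); e=e/np.linalg.norm(e); e=e*np.sign(e[0]); yaw=np.arctan2(e[1],e[0])
Rz=np.array([[np.cos(yaw),-np.sin(yaw)],[np.sin(yaw),np.cos(yaw)]])
o=np.array(c)/1000-Rz@[0,-.04]; print('yaw',yaw,'origin',o)
np.savez('st.npz',yaw=yaw,o=o)
S=(P[...,:2]-o)@Rz*1000
for lo,hi,nm in [(.037,.052,'low'),(.060,.085,'tabs')]:
    mm=reg&(P[...,2]>lo)&(P[...,2]<hi)
    n,l,st,_=cv2.connectedComponentsWithStats(mm.astype(np.uint8))
    for i in range(1,n):
        if st[i,4]>5:
            q=S[l==i]; print(nm,st[i],q.min(0).round(1),q.max(0).round(1),np.median(P[l==i][:,2]).round(4))
s=R.from_matrix(pose()[1]);print(yaw)
# stage view from side cam? dims
crop=cv2.resize(im[155:280,200:350],None,fx=5,fy=5,interpolation=cv2.INTER_CUBIC);cv2.imwrite('pics/crop.png',crop)
E
```

```text
7947 0.026197617612535747
(563.923583984375, 40.649261474609375) 301.15985107421875 235.9777374267578 75.46141052246094
yaw -0.25374627 origin [0.57396486 0.07936841]
low [303 150  46  19 368] [ 149.4 -183.3] [199.5 -74.1] 0.045
low [ 225  167   59   50 1998] [ -4.  -45.4] [98.6 83.3] 0.0444
low [225 210  46  19 338] [-36.  -35.4] [-13.5  74.3] 0.0447
low [232 220   7   2   8] [-36.1  39.3] [-35.3  55.4] 0.0434
low [251 227  53  31 515] [ -86. -129.] [-39.7   2.6] 0.0443
low [282 228  29  19 259] [ -57.8 -138.8] [-24.  -68.3] 0.0441
tabs [229 214  14   7  69] [-36.1  29.7] [-23.7  59.2] 0.0721
tabs [300 234  11   8  62] [ -46.6 -137.7] [ -33.2 -114.3] 0.0708
-0.25374627
```

View pics/crop.png

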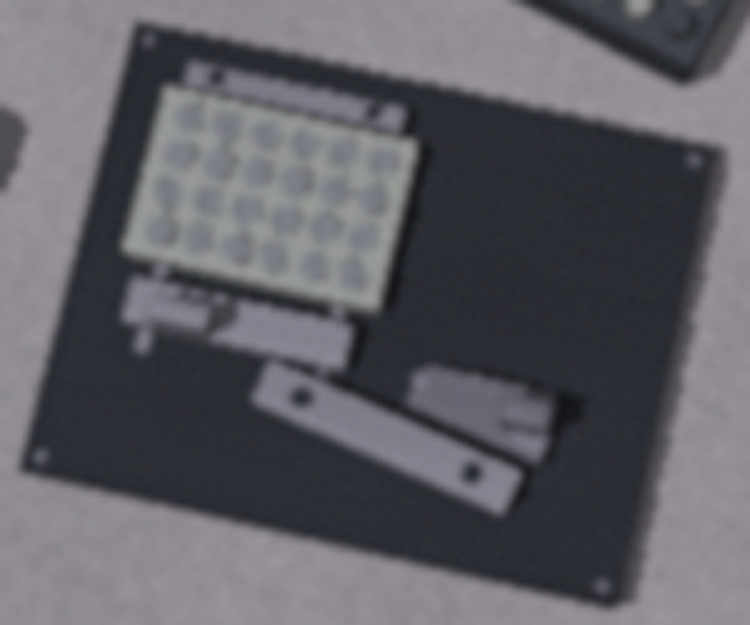

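```bash
cat >> h.py <<'E'
d=np.load('st.npz'); yaw=float(d['yaw']); o=d['o']
Rz=np.array([[np.cos(yaw),-np.sin(yaw)],[np.sin(yaw),np.cos(yaw)]])
def toS(p): return np.append((np.array(p[:2])-o)@Rz,p[2])*1000
def rel(x,y,z):
    "tool shift (mm) and rotvec to reach stage x,y,z mm, tool x = -stage x, y=+y, down"
    p,r,s=pose(); t=np.append(o+Rz@np.array([x,y])/1000,z/1000)
    T=np.array([[-Rz[0,0],Rz[0,1],0],[-Rz[1,0],Rz[1,1],0],[0,0,-1]])
    print('shift mm',(r.T@(t-p)*1000).round(1),'rot',R.from_matrix(r.T@T).as_rotvec().round(4))
E
python3 - <<'E'
from h import *
p,r,s=pose(); print(toS(p)); rel(-75,42,120)
P=np.load('top0.npy'); S=(P[...,:2]-o)@Rz*1000
for v in range(218,227): print([ (int(S[v,u,0]),int(S[v,u,1]),int(P[v,u,2]*1000)) for u in range(226,234)])
E
```

```text
[-517.72408935  378.19593422  221.89771665]
shift mm [-452.7 -322.6  102.3] rot [-0.0017 -0.0002 -0.0301]
[(-34, 70, 42), (-33, 68, 43), (-33, 65, 46), (-32, 63, 42), (-35, 56, 70), (-35, 53, 73), (-34, 51, 73), (-34, 48, 76)]
[(-35, 71, 35), (-35, 67, 43), (-35, 64, 45), (-34, 62, 43), (-34, 60, 45), (-36, 55, 59), (-36, 52, 64), (-35, 49, 67)]
[(-36, 72, 25), (-35, 69, 24), (-35, 67, 24), (-35, 64, 29), (-35, 61, 35), (-35, 58, 35), (-35, 55, 41), (-35, 52, 46)]
[(-38, 72, 21), (-38, 69, 25), (-37, 67, 23), (-37, 63, 28), (-37, 61, 31), (-36, 59, 25), (-35, 56, 26), (-35, 54, 29)]
[(-40, 71, 21), (-40, 68, 24), (-40, 66, 26), (-39, 63, 25), (-38, 62, 20), (-39, 58, 28), (-38, 56, 26), (-37, 54, 21)]
[(-43, 70, 24), (-43, 67, 26), (-43, 65, 28), (-42, 62, 28), (-41, 60, 25), (-41, 58, 25), (-41, 55, 29), (-40, 53, 26)]
[(-46, 69, 26), (-45, 67, 24), (-45, 64, 26), (-44, 62, 23), (-44, 59, 27), (-42, 58, 20), (-42, 55, 23), (-42, 53, 24)]
[(-48, 69, 26), (-47, 67, 23), (-47, 64, 22), (-47, 61, 25), (-46, 59, 25), (-45, 57, 24), (-45, 55, 23), (-44, 52, 23)]
[(-51, 67, 29), (-50, 66, 23), (-50, 63, 26), (-49, 61, 24), (-48, 59, 23), (-48, 56, 24), (-47, 54, 26), (-47, 51, 27)]
```

carry_out([
  {"xyz":[-0.057,-0.04,0],"rot":[0,0,0],"claw":1},
  {"xyz":[-0.114,-0.08,0],"rot":[0,0,-0.03],"claw":1},
  {"xyz":[-0.171,-0.12,0],"rot":[0,0,-0.03],"claw":1},
  {"xyz":[-0.228,-0.16,0],"rot":[0,0,-0.03],"claw":1},
  {"xyz":[-0.285,-0.2,0],"rot":[0,0,-0.03],"claw":1},
  {"xyz":[-0.342,-0.24,0],"rot":[0,0,-0.03],"claw":1},
  {"xyz":[-0.399,-0.28,0],"rot":[0,0,-0.03],"claw":1},
  {"xyz":[-0.453,-0.3226,0],"rot":[0,0,-0.03],"claw":1},
], newtons=20)

```text
clock: 0.9
ee_pos: [0.418, 0.2613, 0.2225]
eef_rot: [-0.0, 0.127, 0.992, -0.0]
ft_force: [0.7, 0.6, 0.2]
gripper_width: 0.311
```

carry_out([
  {"xyz":[0,0,0],"rot":[0,0,0],"claw":1},
  {"xyz":[0,0,0],"rot":[0,0,0],"claw":1},
  {"xyz":[0,0,0],"rot":[0,0,0],"claw":1},
])

```text
clock: 1.2
ee_pos: [0.4164, 0.2637, 0.2224]
eef_rot: [-0.001, 0.126, 0.992, -0.0]
ft_force: [-0.0, -0.3, -0.5]
gripper_width: 0.039
```

```bash
python3 - <<'E'
from h import *
p,r,s=pose(); c=read_camera('wrist'); cv2.imwrite('pics/w1.png',c['pixels']); np.save('w1.npy',cloud(c,p,r))
print(toS(p),s['gripper_width'],s['ft_force'],s['clock']); rel(-75,42,120)
P=cloud(c,p,r); S=(P[...,:2]-o)@Rz*1000
for lo,hi in [(.036,.052),(.060,.085)]:
    mm=(P[...,2]>lo)&(P[...,2]<hi)&(abs(S[...,0])<115)
    n,l,st,_=cv2.connectedComponentsWithStats(mm.astype(np.uint8))
    for i in range(1,n):
        if st[i,4]>150:
            q=S[l==i]; print(lo,st[i],np.percentile(q,.5,0).round(1),np.percentile(q,99.5,0).round(1),np.median(P[l==i][:,2]).round(4))
m=(abs(P[...,2]-.026)<.004); print('deck z',np.median(P[m][:,2]))
E
```

```text
[-198.81100191  138.85074651  222.36211606] 0.03912407876300472 [-0.00848272 -0.34062775 -0.47935378] 1.2
shift mm [-124.1  -97.3  102.3] rot [-0.0002 -0.0009  0.0014]
0.036 [  34  271  124   43 3232] [ -85.6 -135.7] [-35.9  -0.6] 0.0433
0.036 [124 350  22  42 661] [ 11.8 -43.6] [ 75.  -23.4] 0.0442
deck z 0.025545408769250683
```

View pics/w1.png

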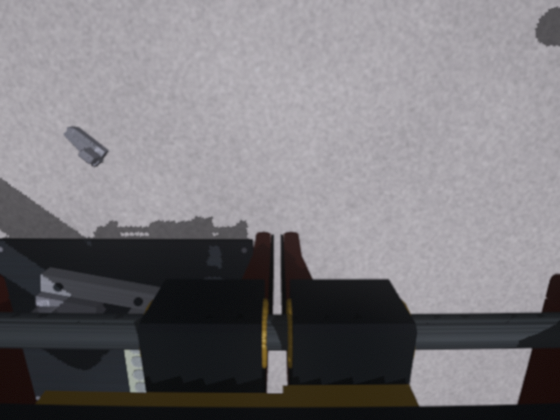

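The wrist view shows the stage edge and ramp on the lower left, the small wedge at (88,145) on the bench, and the fingers nearly shut. It agrees with the stage frame. I continue to a point behind the bar tab.

carry_out([
  {"xyz":[-0.04,-0.032,0.0],"rot":[0,0,0],"claw":1},
  {"xyz":[-0.08,-0.064,0.02],"rot":[0,0,0],"claw":1},
  {"xyz":[-0.124,-0.097,0.05],"rot":[0,0,0],"claw":1},
  {"xyz":[-0.124,-0.097,0.09],"rot":[0,0,0],"claw":1},
  {"xyz":[-0.124,-0.097,0.13],"rot":[0,0,0],"claw":1},
  {"xyz":[-0.124,-0.097,0.17],"rot":[0,0,0],"claw":1},
  {"xyz":[-0.124,-0.097,0.176],"rot":[0,0,0],"claw":1},
  {"xyz":[-0.124,-0.097,0.176],"rot":[0,0,0],"claw":1},
])

```text
clock: 2.05
ee_pos: [0.5115, 0.1392, 0.046]
eef_rot: [-0.001, 0.126, 0.992, -0.0]
ft_force: [-0.5, -0.1, -0.6]
gripper_width: 0.002
```

carry_out([
  {"xyz":[0,0,0],"rot":[0,0,0],"claw":1},
  {"xyz":[0,0,0],"rot":[0,0,0],"claw":1},
])

```text
clock: 2.25
ee_pos: [0.5146, 0.1389, 0.0487]
eef_rot: [0.002, 0.126, 0.992, 0.0]
ft_force: [0.4, 0.6, 0.1]
gripper_width: 0.004
```

```bash
python3 - <<'E'
from h import *
p,r,s=pose(); 
print(toS(p),s['gripper_width'],s['ft_force']@np.array([Rz[0,0],Rz[1,0],0]),s['ft_force'],s['clock']); rel(-46,42,46)
E
```

```text
[-72.45693049  42.7428917   48.74604238] 0.004317232780276516 0.274797142346885 [0.43177929 0.57027006 0.13715337] 2.25
shift mm [-26.4  -0.8   2.8] rot [0.0014 0.0036 0.001 ]
```

carry_out([
  {"xyz":[-0.008,0,0],"rot":[0,0,0],"claw":1},
  {"xyz":[-0.014,0,0],"rot":[0,0,0],"claw":1},
  {"xyz":[-0.018,0,0],"rot":[0,0,0],"claw":1},
  {"xyz":[-0.022,0,0],"rot":[0,0,0],"claw":1},
  {"xyz":[-0.026,0,0],"rot":[0,0,0],"claw":1},
  {"xyz":[-0.029,0,0],"rot":[0,0,0],"claw":1},
  {"xyz":[-0.031,0,0],"rot":[0,0,0],"claw":1},
  {"xyz":[-0.033,0,0],"rot":[0,0,0],"claw":1},
])

```text
clock: 3.05
ee_pos: [0.5445, 0.1297, 0.0465]
eef_rot: [-0.001, 0.127, 0.992, -0.0]
ft_force: [-0.6, -0.0, 0.8]
gripper_width: 0.002
```

carry_out([
  {"xyz":[-0.001,0,0],"rot":[0,0,0],"claw":1},
  {"xyz":[-0.002,0,0],"rot":[0,0,0],"claw":1},
  {"xyz":[-0.003,0,0],"rot":[0,0,0],"claw":1},
  {"xyz":[-0.004,0,0],"rot":[0,0,0],"claw":1},
])

```text
clock: 3.45
ee_pos: [0.5484, 0.1287, 0.0465]
eef_rot: [-0.0, 0.127, 0.992, -0.0]
ft_force: [-1.3, 0.5, -0.6]
gripper_width: 0.009
```

carry_out([
  {"xyz":[-0.001,0,0],"rot":[0,0,0],"claw":1},
  {"xyz":[-0.002,0,0],"rot":[0,0,0],"claw":1},
  {"xyz":[-0.003,0,0],"rot":[0,0,0],"claw":1},
])

```text
clock: 3.75
ee_pos: [0.5514, 0.128, 0.0465]
eef_rot: [-0.0, 0.127, 0.992, -0.0]
ft_force: [-1.7, -0.3, -0.2]
gripper_width: 0.0
```

carry_out([
  {"xyz":[-0.001,0,0],"rot":[0,0,0],"claw":1},
  {"xyz":[-0.002,0,0],"rot":[0,0,0],"claw":1},
])

```text
clock: 3.95
ee_pos: [0.5525, 0.1277, 0.0466]
eef_rot: [-0.001, 0.127, 0.992, -0.0]
ft_force: [-6.6, 1.6, 4.0]
gripper_width: 0.007
```

carry_out([
  {"xyz":[-0.0005,0,0],"rot":[0,0,0],"claw":1},
  {"xyz":[-0.0005,0,0],"rot":[0,0,0],"claw":1},
])

```text
clock: 4.15
ee_pos: [0.5525, 0.1277, 0.0466]
eef_rot: [-0.001, 0.127, 0.992, -0.0]
ft_force: [-5.7, 1.6, 3.3]
gripper_width: 0.004
```

carry_out([
  {"xyz":[-0.0005,0,0],"rot":[0,0,0],"claw":1},
  {"xyz":[-0.0005,0,0],"rot":[0,0,0],"claw":1},
])

```text
clock: 4.35
ee_pos: [0.5525, 0.1277, 0.0466]
eef_rot: [-0.002, 0.127, 0.992, -0.0]
ft_force: [-6.6, 1.8, 4.1]
gripper_width: 0.005
```

```bash
python3 - <<'E'
from h import *
p,r,s=pose(); print(toS(p),s['ft_force'])
c=read_camera('side'); P=cloud(c); S=(P[...,:2]-o)@Rz*1000
cv2.imwrite('pics/side1.png',cv2.resize(c['pixels'][150:300,190:390],None,fx=4,fy=4,interpolation=cv2.INTER_CUBIC))
E
```

```text
[-32.92481283  41.40967966  46.57650385] [-6.5783334   1.8170121   4.05099841]
```

View pics/side1.png

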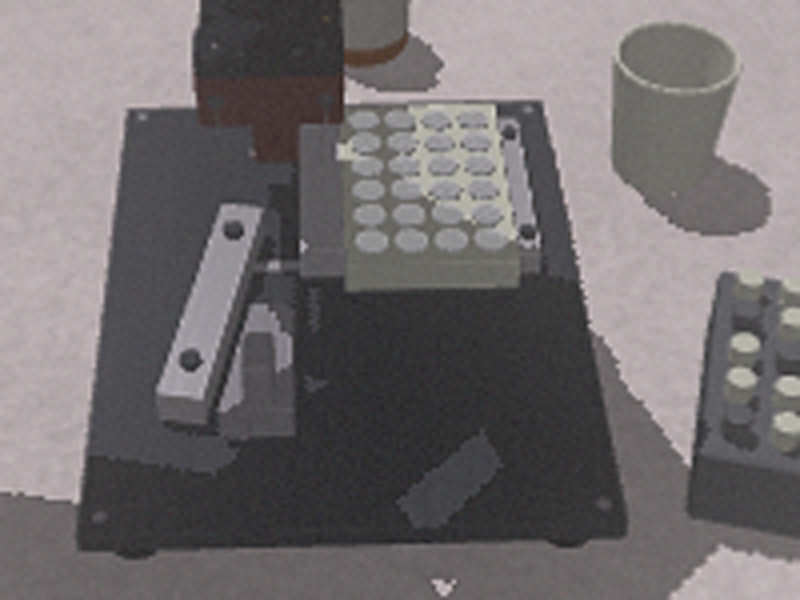

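Side view: the plate sits flush on the fence strip (at about (515,190)), with the bar tight behind it. Force is now about 7 N with no further travel, so the plate is home. Next I retreat and go behind the wedge.

carry_out([
  {"xyz":[0.01,0,0],"rot":[0,0,0],"claw":1},
  {"xyz":[0.02,0,0],"rot":[0,0,0],"claw":1},
  {"xyz":[0.02,0,-0.04],"rot":[0,0,0],"claw":1},
  {"xyz":[0.02,0,-0.06],"rot":[0,0,0],"claw":1},
  {"xyz":[0.018,-0.04,-0.06],"rot":[0,0,0],"claw":1},
  {"xyz":[0.015,-0.085,-0.06],"rot":[0,0,0],"claw":1},
  {"xyz":[0.012,-0.13,-0.06],"rot":[0,0,0],"claw":1},
  {"xyz":[0.009,-0.175,-0.06],"rot":[0,0,0],"claw":1},
])

```text
clock: 5.2
ee_pos: [0.5018, -0.0411, 0.1071]
eef_rot: [0.001, 0.126, 0.992, -0.0]
ft_force: [0.6, -0.6, 0.3]
gripper_width: 0.003
```

carry_out([
  {"xyz":[0.0,-0.032,0],"rot":[0,0,0],"claw":1},
  {"xyz":[0,-0.032,0],"rot":[0,0,0],"claw":1},
  {"xyz":[0,-0.032,0],"rot":[0,0,0],"claw":1},
])

```text
clock: 5.5
ee_pos: [0.4939, -0.0712, 0.1069]
eef_rot: [0.001, 0.128, 0.992, 0.0]
ft_force: [-0.1, 0.1, 0.4]
gripper_width: 0.009
```

```bash
python3 - <<'E'
from h import *
p,r,s=pose(); print(toS(p),s['ft_force'],s['clock']); rel(-41,-165,34)
c=read_camera('top'); P=cloud(c); S=(P[...,:2]-o)@Rz*1000
im=c['pixels']; cv2.imwrite('pics/top1.png',cv2.resize(im[155:280,200:350],None,fx=5,fy=5,interpolation=cv2.INTER_CUBIC))
for lo,hi in [(.037,.052),(.060,.076)]:
    mm=(P[...,2]>lo)&(P[...,2]<hi)&(abs(S[...,0])<115)&(abs(S[...,1])<180)
    n,l,st,_=cv2.connectedComponentsWithStats(mm.astype(np.uint8))
    for i in range(1,n):
        if st[i,4]>25:
            q=S[l==i]; print(lo,st[i],q.min(0).round(1),q.max(0).round(1))
E
```

```text
[ -39.67012902 -165.79555945  106.91233014] [-0.14339234  0.14324595  0.44736032] 5.5
shift mm [ 1.4  0.8 72.9] rot [ 0.0002  0.0011 -0.0022]
0.037 [ 225  167   59   56 2289] [-21.9 -45.1] [98.4 83.1]
0.037 [251 227  38  24 359] [-77.8 -89.3] [-39.7   2.5]
0.06 [231 208  13   8  72] [-21.4  29.7] [-8.4 59.6]
```

View pics/top1.png

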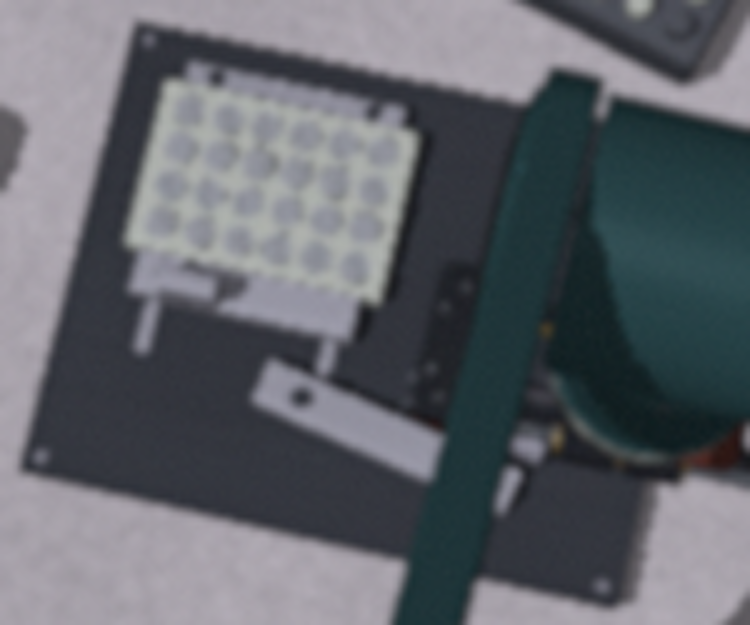

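Top view: bar rear is at stage x ≈ -21.5, and plate, bar and fence are in contact and stayed there, so I expect the jam near wedge y ≈ -50. I go down behind the wedge with a slight tilt so the fingertip contacts low.

carry_out([
  {"xyz":[0.001,0,0.02],"rot":[-0.06,0,0],"claw":1},
  {"xyz":[0.001,0,0.045],"rot":[-0.06,0,0],"claw":1},
  {"xyz":[0.001,0,0.065],"rot":[-0.06,0,0],"claw":1},
  {"xyz":[0.001,0,0.073],"rot":[-0.06,0,0],"claw":1},
  {"xyz":[0.001,0,0.073],"rot":[-0.06,0,0],"claw":1},
])

```text
clock: 6.05
ee_pos: [0.4923, -0.0692, 0.0328]
eef_rot: [0.003, 0.126, 0.992, 0.03]
ft_force: [-0.2, -0.1, 0.5]
gripper_width: 0.005
```

```bash
python3 - <<'E'
from h import *
p,r,s=pose(); print(toS(p),s['ft_force'],s['clock']); print('tool dirs for stage +y:',r.T@np.array([Rz[0,1],Rz[1,1],0]))
print('stage +x',r.T@np.array([Rz[0,0],Rz[1,0],0]))
E
```

```text
[ -41.71141508 -164.3422887    32.83751405] [-0.19937722 -0.1289164   0.47251327] 6.05
tool dirs for stage +y: [-0.00156269  0.99819132  0.0600969 ]
stage +x [-0.99999658 -0.00143393 -0.0021856 ]
```

carry_out([
  {"xyz":[0,0.006,0.0004],"rot":[0,0,0],"claw":1},
  {"xyz":[0,0.01,0.0006],"rot":[0,0,0],"claw":1},
  {"xyz":[0,0.013,0.0008],"rot":[0,0,0],"claw":1},
  {"xyz":[0,0.016,0.001],"rot":[0,0,0],"claw":1},
  {"xyz":[0,0.019,0.0011],"rot":[0,0,0],"claw":1},
  {"xyz":[0,0.022,0.0013],"rot":[0,0,0],"claw":1},
])

```text
clock: 6.65
ee_pos: [0.4985, -0.0493, 0.0339]
eef_rot: [0.004, 0.126, 0.992, 0.029]
ft_force: [-0.8, -2.5, 1.5]
gripper_width: 0.004
```

carry_out([
  {"xyz":[0,0.003,0.0002],"rot":[0,0,0],"claw":1},
  {"xyz":[0,0.006,0.0004],"rot":[0,0,0],"claw":1},
  {"xyz":[0,0.009,0.0005],"rot":[0,0,0],"claw":1},
  {"xyz":[0,0.012,0.0007],"rot":[0,0,0],"claw":1},
])

```text
clock: 7.05
ee_pos: [0.5014, -0.0375, 0.0337]
eef_rot: [0.004, 0.127, 0.992, 0.03]
ft_force: [-2.1, -2.5, 2.0]
gripper_width: 0.004
```

carry_out([
  {"xyz":[0,0.002,0.0001],"rot":[0,0,0],"claw":1},
  {"xyz":[0,0.004,0.0002],"rot":[0,0,0],"claw":1},
  {"xyz":[0,0.006,0.0004],"rot":[0,0,0],"claw":1},
  {"xyz":[0,0.008,0.0005],"rot":[0,0,0],"claw":1},
])

```text
clock: 7.45
ee_pos: [0.5035, -0.0297, 0.0337]
eef_rot: [0.004, 0.127, 0.992, 0.03]
ft_force: [0.4, -2.1, 0.7]
gripper_width: 0.005
```

carry_out([
  {"xyz":[0,0.002,0.0001],"rot":[0,0,0],"claw":1},
  {"xyz":[0,0.004,0.0002],"rot":[0,0,0],"claw":1},
  {"xyz":[-0.0005,0.006,0.0004],"rot":[0,0,0],"claw":1},
  {"xyz":[-0.001,0.008,0.0005],"rot":[0,0,0],"claw":1},
])

```text
clock: 7.85
ee_pos: [0.5064, -0.0222, 0.0337]
eef_rot: [0.004, 0.126, 0.992, 0.03]
ft_force: [-1.8, -2.1, 0.9]
gripper_width: 0.005
```

carry_out([
  {"xyz":[-0.0003,0.0015,0.0001],"rot":[0,0,0],"claw":1},
  {"xyz":[-0.0006,0.003,0.0002],"rot":[0,0,0],"claw":1},
  {"xyz":[-0.001,0.005,0.0003],"rot":[0,0,0],"claw":1},
])

```text
clock: 8.15
ee_pos: [0.5086, -0.0177, 0.0337]
eef_rot: [0.004, 0.126, 0.992, 0.03]
ft_force: [-2.1, -3.1, 1.8]
gripper_width: 0.005
```

carry_out([
  {"xyz":[-0.0002,0.001,0.0001],"rot":[0,0,0],"claw":1},
  {"xyz":[-0.0004,0.002,0.0001],"rot":[0,0,0],"claw":1},
  {"xyz":[-0.0006,0.003,0.0002],"rot":[0,0,0],"claw":1},
])

```text
clock: 8.45
ee_pos: [0.5097, -0.0151, 0.0336]
eef_rot: [0.004, 0.126, 0.992, 0.03]
ft_force: [-2.9, -4.2, 3.5]
gripper_width: 0.007
```

carry_out([
  {"xyz":[-0.0002,0.001,0.0001],"rot":[0,0,0],"claw":1},
  {"xyz":[-0.0004,0.002,0.0001],"rot":[0,0,0],"claw":1},
])

```text
clock: 8.65
ee_pos: [0.5105, -0.0134, 0.0336]
eef_rot: [0.003, 0.126, 0.992, 0.029]
ft_force: [-2.6, -5.5, 2.8]
gripper_width: 0.004
```

carry_out([
  {"xyz":[-0.0002,0.001,0.0001],"rot":[0,0,0],"claw":1},
  {"xyz":[-0.0004,0.002,0.0001],"rot":[0,0,0],"claw":1},
])

```text
clock: 8.85
ee_pos: [0.5111, -0.0118, 0.0336]
eef_rot: [0.003, 0.126, 0.992, 0.029]
ft_force: [-4.7, -7.2, 2.9]
gripper_width: 0.008
```

```bash
python3 - <<'E'
from h import *
p,r,s=pose(); f=np.array(s['ft_force']); print(toS(p),f[:2]@Rz,f[2],s['clock'])
c=read_camera('side'); P=cloud(c); S=(P[...,:2]-o)@Rz*1000
cv2.imwrite('pics/side2.png',cv2.resize(c['pixels'][150:300,190:390],None,fx=4,fy=4,interpolation=cv2.INTER_CUBIC))
E
```

```text
[ -38.01021376 -104.04771463   33.63115491] [-2.70091381 -8.16161206] 2.904244854920125 8.85
```

View pics/side2.png

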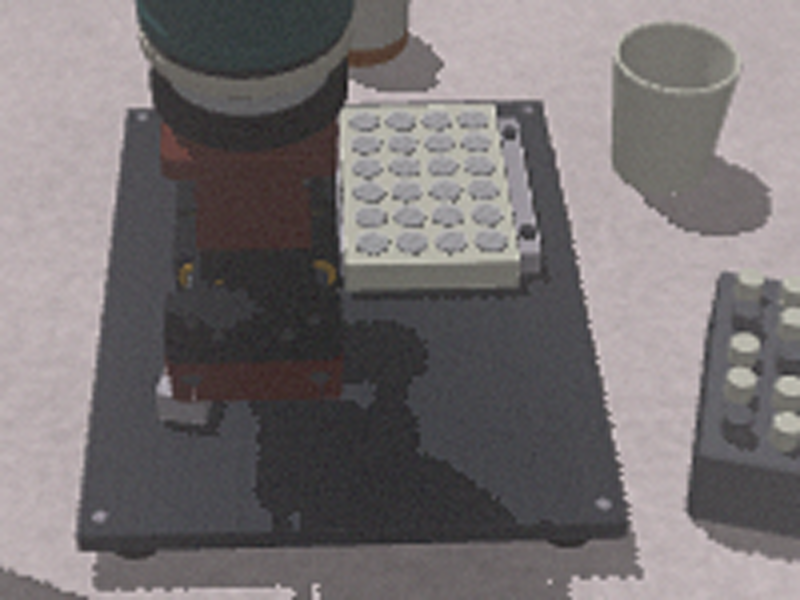

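The gripper hides the wedge in this view, but the plate is still square on the fence. Push is about 8 N and the wedge is still creeping. I ease off, then push again.

carry_out([
  {"xyz":[0,-0.003,0],"rot":[0,0,0],"claw":1},
  {"xyz":[0,-0.006,0],"rot":[0,0,0],"claw":1},
  {"xyz":[0,-0.006,0],"rot":[0,0,0],"claw":1},
])

```text
clock: 9.2
ee_pos: [0.5105, -0.0171, 0.0333]
eef_rot: [0.004, 0.127, 0.991, 0.03]
ft_force: [0.9, 0.9, 0.5]
gripper_width: 0.0
```

carry_out([
  {"xyz":[0,0.003,0.0002],"rot":[0,0,0],"claw":1},
  {"xyz":[0,0.005,0.0002],"rot":[0,0,0],"claw":1},
  {"xyz":[0,0.006,0.0003],"rot":[0,0,0],"claw":1},
  {"xyz":[0,0.006,0.0003],"rot":[0,0,0],"claw":1},
])

```text
clock: 9.6
ee_pos: [0.5115, -0.0114, 0.0333]
eef_rot: [0.004, 0.126, 0.992, 0.029]
ft_force: [-1.8, -3.5, 0.2]
gripper_width: 0.0
```

carry_out([
  {"xyz":[0,0.001,0.0001],"rot":[0,0,0],"claw":1},
  {"xyz":[0,0.002,0.0001],"rot":[0,0,0],"claw":1},
  {"xyz":[0,0.002,0.0001],"rot":[0,0,0],"claw":1},
])

```text
clock: 9.9
ee_pos: [0.5117, -0.0096, 0.0334]
eef_rot: [0.003, 0.126, 0.992, 0.029]
ft_force: [-0.8, -0.7, 0.1]
gripper_width: 0.003
```

carry_out([
  {"xyz":[0,0.001,0.0001],"rot":[0,0,0],"claw":1},
  {"xyz":[0,0.001,0.0001],"rot":[0,0,0],"claw":1},
])

```text
clock: 10.1
ee_pos: [0.5127, -0.0081, 0.0334]
eef_rot: [0.004, 0.127, 0.991, 0.03]
ft_force: [0.4, -1.0, 0.4]
gripper_width: 0.006
```

carry_out([
  {"xyz":[-0.0002,0.001,0.0001],"rot":[0,0,0],"claw":1},
  {"xyz":[-0.0003,0.002,0.0001],"rot":[0,0,0],"claw":1},
])

```text
clock: 10.3
ee_pos: [0.5135, -0.0064, 0.0334]
eef_rot: [0.004, 0.126, 0.992, 0.03]
ft_force: [-1.0, -1.1, -0.1]
gripper_width: 0.002
```

carry_out([
  {"xyz":[-0.0002,0.001,0.0001],"rot":[0,0,0],"claw":1},
  {"xyz":[-0.0003,0.002,0.0001],"rot":[0,0,0],"claw":1},
])

```text
clock: 10.5
ee_pos: [0.5142, -0.0045, 0.0334]
eef_rot: [0.004, 0.126, 0.992, 0.03]
ft_force: [-0.0, -1.4, -1.0]
gripper_width: 0.004
```

carry_out([
  {"xyz":[-0.0002,0.001,0.0001],"rot":[0,0,0],"claw":1},
  {"xyz":[-0.0003,0.002,0.0001],"rot":[0,0,0],"claw":1},
])

```text
clock: 10.7
ee_pos: [0.5149, -0.0027, 0.0334]
eef_rot: [0.004, 0.126, 0.992, 0.03]
ft_force: [0.1, -0.9, -0.2]
gripper_width: 0.004
```

carry_out([
  {"xyz":[-0.0002,0.001,0.0001],"rot":[0,0,0],"claw":1},
  {"xyz":[-0.0004,0.002,0.0001],"rot":[0,0,0],"claw":1},
  {"xyz":[-0.0006,0.003,0.0002],"rot":[0,0,0],"claw":1},
])

```text
clock: 11.0
ee_pos: [0.5163, 0.0001, 0.0334]
eef_rot: [0.004, 0.127, 0.992, 0.03]
ft_force: [-0.9, -0.8, -0.1]
gripper_width: 0.005
```

carry_out([
  {"xyz":[-0.0002,0.001,0.0001],"rot":[0,0,0],"claw":1},
  {"xyz":[-0.0004,0.002,0.0001],"rot":[0,0,0],"claw":1},
])

```text
clock: 11.2
ee_pos: [0.5164, 0.001, 0.0333]
eef_rot: [0.003, 0.126, 0.992, 0.029]
ft_force: [-4.1, -9.6, 1.9]
gripper_width: 0.007
```

carry_out([
  {"xyz":[-0.0002,0.001,0.0001],"rot":[0,0,0],"claw":1},
  {"xyz":[-0.0004,0.002,0.0001],"rot":[0,0,0],"claw":1},
])

```text
clock: 11.4
ee_pos: [0.5165, 0.0014, 0.0333]
eef_rot: [0.003, 0.125, 0.992, 0.028]
ft_force: [-7.0, -17.6, 3.6]
gripper_width: 0.006
```

Hard stop at about 19 N. I ease off and push again to check it isn't askew.

carry_out([
  {"xyz":[0.0005,-0.003,0],"rot":[0,0,0],"claw":1},
  {"xyz":[0.001,-0.007,0],"rot":[0,0,0],"claw":1},
  {"xyz":[0.001,-0.007,0],"rot":[0,0,0],"claw":1},
])

```text
clock: 11.7
ee_pos: [0.5155, -0.003, 0.0331]
eef_rot: [0.004, 0.127, 0.991, 0.03]
ft_force: [-0.7, -0.3, 0.1]
gripper_width: 0.003
```

carry_out([
  {"xyz":[0,0.002,0],"rot":[0,0,0],"claw":1},
  {"xyz":[0,0.004,0],"rot":[0,0,0],"claw":1},
  {"xyz":[0,0.0055,0],"rot":[0,0,0],"claw":1},
  {"xyz":[0,0.0055,0],"rot":[0,0,0],"claw":1},
])

```text
clock: 12.1
ee_pos: [0.5166, 0.0011, 0.0333]
eef_rot: [0.004, 0.125, 0.992, 0.028]
ft_force: [-2.0, -9.2, 0.5]
gripper_width: 0.002
```

carry_out([
  {"xyz":[0,0.0005,0],"rot":[0,0,0],"claw":1},
  {"xyz":[0,0.001,0],"rot":[0,0,0],"claw":1},
  {"xyz":[0,0.001,0],"rot":[0,0,0],"claw":1},
])

```text
clock: 12.4
ee_pos: [0.5166, 0.0012, 0.0333]
eef_rot: [0.004, 0.125, 0.992, 0.028]
ft_force: [-2.4, -13.4, 0.7]
gripper_width: 0.005
```

It goes no further at 13.6 N, so it is jammed. I back off, lift clear and look.

carry_out([
  {"xyz":[0,-0.006,0],"rot":[0,0,0],"claw":1},
  {"xyz":[0,-0.02,0],"rot":[0,0,0],"claw":1},
  {"xyz":[0,-0.035,0],"rot":[0,0,0],"claw":1},
  {"xyz":[0,-0.04,-0.03],"rot":[0,0,0],"claw":1},
  {"xyz":[0,-0.04,-0.07],"rot":[0,0,0],"claw":1},
  {"xyz":[0,-0.04,-0.11],"rot":[0,0,0],"claw":1},
  {"xyz":[0.04,-0.06,-0.14],"rot":[0,0,0],"claw":1},
  {"xyz":[0.08,-0.1,-0.14],"rot":[0,0,0],"claw":1},
])

```text
clock: 13.2
ee_pos: [0.4233, -0.0774, 0.1706]
eef_rot: [0.008, 0.125, 0.992, 0.029]
ft_force: [0.4, -1.6, -0.0]
gripper_width: 0.008
```

carry_out([
  {"xyz":[0.04,-0.04,0],"rot":[0,0,0],"claw":1},
  {"xyz":[0.04,-0.08,0],"rot":[0,0,0],"claw":1},
  {"xyz":[0.04,-0.12,0],"rot":[0,0,0],"claw":1},
  {"xyz":[0.04,-0.12,0],"rot":[0,0,0],"claw":1},
  {"xyz":[0.04,-0.12,0],"rot":[0,0,0],"claw":1},
])

```text
clock: 13.7
ee_pos: [0.3515, -0.1829, 0.16]
eef_rot: [0.004, 0.128, 0.991, 0.03]
ft_force: [-0.5, 1.2, -0.5]
gripper_width: 0.004
```

```bash
python3 - <<'E'
from h import *
p,r,s=pose(); print(toS(p),s['ft_force'],s['clock'])
ims=[]
for n,(a,b,e,f) in {'top':(155,280,200,350),'side':(165,290,200,350)}.items():
    c=read_camera(n); P=cloud(c); S=(P[...,:2]-o)@Rz*1000
    ims.append(cv2.resize(c['pixels'][a:b,e:f],None,fx=2.6,fy=4,interpolation=cv2.INTER_CUBIC)); 
    for lo,hi in [(.037,.052),(.060,.078)]:
        mm=(P[...,2]>lo)&(P[...,2]<hi)&(abs(S[...,0])<115)&(abs(S[...,1])<180)
        k,l,st,_=cv2.connectedComponentsWithStats(mm.astype(np.uint8))
        for i in range(1,k):
            if st[i,4]>25:
                q=S[l==i]; print(n,lo,q.min(0).round(1),q.max(0).round(1),np.median(P[l==i][:,2]).round(4))
cv2.imwrite('pics/fin.png',np.hstack(ims))
E
```

```text
[-149.45572612 -309.74405093  160.00955984] [-0.51605421  1.19998259 -0.53170837] 13.7
top 0.037 [ -85.8 -129. ] [98.8 83.6] 0.0444
top 0.06 [-21.5  29.7] [-9.  60.2] 0.0701
top 0.06 [-43.2 -81.9] [-29.4 -58.5] 0.0708
side 0.037 [  4.4 176.5] [ 28.  179.8] 0.0444
side 0.037 [ -87.  -129.3] [96.9 84.1] 0.0447
side 0.06 [-22.5  28.9] [-11.6  59.9] 0.0711
side 0.06 [-43.7 -82.4] [-30.6 -56.3] 0.0703
```

View pics/fin.png

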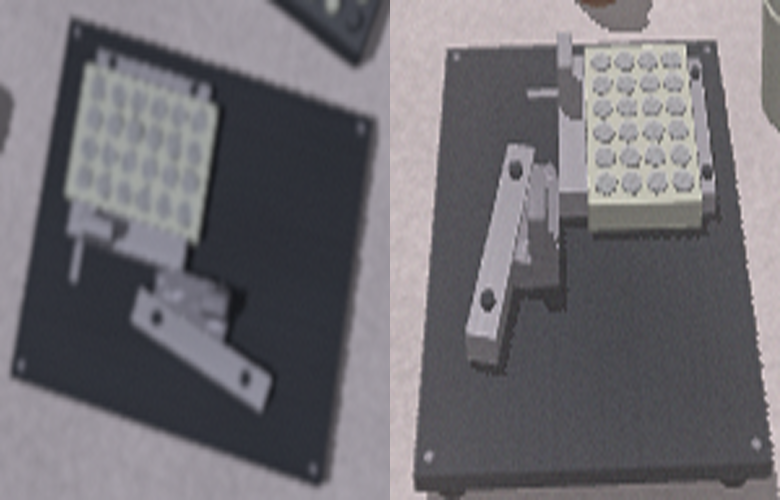

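The wedge sits flat between ramp and bar. Its tab rear is at y ≈ -82, so its origin is at y ≈ -47, within the -55 to 0 range, and the bar is still at -21.5. Handing in.

```bash
python3 -c "from plant import close_job; print(close_job())"
```

```text
the job is handed in; nothing more can be done
None
```

The plate is clamped: I pushed the bar until the plate stopped against the fence, then pushed the wedge until it jammed behind the bar. The job was handed in at about 14 s on the robot's clock; the hand-in gave no verdict.

- **Bar and plate:** pushing on the bar's tab met a hard stop at about 7 N. The bar's rear face ended at stage x ≈ -21.5 and was still there after the jam.
- **Wedge:** the first push caught it askew at about 8 N, so I eased off and pushed again. It then stopped hard at a peak of about 19 N and did not move further on a repeat push of about 14 N.
- **Last check:** the top and side views put the wedge origin at y ≈ -47, within the expected -55 to 0. They also show the wedge lying flat, the plate square on the fence and the gripper clear.
- **Less certain:**
    - The 19 N peak is above the 12 N you mentioned. By your ratio it squeezes the plate by about 9 to 17 N, under the 30 N limit, but I could not measure the squeeze directly.
    - I did not re-measure the bystander objects; no move came near them.

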